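# Put the pile of coasters away in the rack's drawer

### The arm

A 7-joint arm with a two-finger parallel gripper is mounted at the origin on the work surface. World frame = base frame: x ahead of the robot, y to its left, z up, the work surface at z = 0. Lengths are in mm, angles in rad, forces in N, time in s.
With the tool pointing down it reaches from about 425 to 875 mm from the base axis. Payload 8.4 kg.
Tool frame: the origin (TCP) lies midway between the tips of the shut fingers; the grasp point (between the pads) lies 19 mm behind it; z points along the fingers, y is the direction in which the jaws open and shut (so a half turn about z gives the same grasp; the last joint's range is limited). The gripper opens to 87 mm and grips with 3 to 60 N. Pads are 19 mm wide; open, the fingers measure 117 mm over their backs; the gripper's body (75 mm by 190 mm) begins 51 mm behind the grasp point.
Start: joints at [1.171, 0.333, 0.04, 1.465, -0.013, 1.343, -0.059], TCP at [192.562, -620.792, 222.546] pointing down, gripper open.
Joint ranges: [-2.58, 2.58], [-0.38, 2.09], [-1.3, 1.39], [0.25, 2.4], [-1.5, 4.64], [0.08, 2.09], [-2.65, 2.65]. Speed limits (rad/s): [2.22, 2.22, 2.79, 2.79, 3.14, 3.14, 3.14].

### API

Orientations are given as a rotation vector (axis times angle).
In Python, from station import telemetry, imaging, env gives the robot as it stands.
- The arm moves only by the tool play_rows, never from a script. Its argument "plan" is text: rows parted by semicolons, each of 5 numbers parted by spaces: the shift along the tool's x, y, z in mm, then the turn about the tool's z in degrees, then the finger opening in mm, from 0 to 87. In form: x y z spin grip; .... A call has 1 to 12 rows; each row is the pose to reach, as a shift and turn from the pose commanded when the call began, along the tool's axes at that moment; what a row does not reach only later rows make up. A row lasts 1/12 s, in which the tool goes at most 41.7 mm and 7.16 degrees, less where a joint would pass 70% of its speed; a pose out of reach is approached as far as the arm can. A call with a gripper value outside its range is refused whole. The fingers move at their own pace and stop on an object; "force" is the grip in N (left out, the last holds). Time passes only in rows, so rows that repeat a pose let the fingers close. It gives the time, the measured TCP pose, the force and the opening at its end, in the units of the state.
- telemetry.get_state(): the state, without advancing time (a new reading comes with each control period).
- imaging.capture(name): name is "scene" or "top" or "wrist"; returns a dict with "img" (420x560x3 uint8, red, green, blue), "z_map" (420x560 float32, mm along the optical axis (not along the pixel's ray), 0 where there is no reading), "vertical_fov" (degrees; the focal length in pixels is half the picture's height over the tangent of half this angle, whatever the lens; pixels are square), "cx", "cy" (the principal point, pixels), "position" and "orientation" of the camera in the world. Camera axes: x right, y down, z forward; pixel columns grow to the right and rows downward; lengths in mm; the calibration is good to about 2 mm. A picture is of the moment at which its call begins.
- env.finish_job(): hands the job in, once; it reports no verdict.
The state is a dict: "clock": time; "joints": joint angles; "joint_vel": joint speeds; "tau": joint torques, N m; "position": TCP position; "eef_rot": TCP orientation; "force": force on the tool from outside, world axes, zero at the start; "moment": the same for the moment, N m; "width": finger opening in mm.
Only numpy, scipy, OpenCV 4.12 (cv2) and the standard library are available. Lean on these libraries where they do the work, as an engineer would, in place of code of your own. Each camera call takes 0.05 s, during which the arm holds its last target.

### The job

Put the coasters away: pull the coaster rack's drawer out to its stop, pick up the pile of four oblong wooden coasters in one go and, holding it tilted, feed its end down along the drawer's back wall under the rack's top board, then let the front down so that all four lie flat in the drawer. Push the drawer fully home, and leave the other things on the table where they are.

Things in the scene. Friction and masses are not known exactly. Their poses are not given: they have to be found in the camera images.
- drawer (a joint): sliding drawer of the coaster rack, in m: 0 = shut (front panel flush with the rack's front), 0.088 = out at its stop. Slides out of the rack's front (rack's -x), stays where left, takes about 3 N to move. Even at the stop the rear 12 mm of its well stays under the rack's top board
- rack: wooden coaster rack, fixed on the table: 120 mm deep (x) x 100 wide (y) x 51 high, open at the front (-x), four 26 mm corner posts and three round cork coasters on top. Origin: centre of its underside; x to its back, z up; drawer axes parallel. The top board's front edge is at x = -60 mm, the board spans 42 to 51 mm above the table
- drawer_well (a point): centre of the floor of the drawer's well; moves with the drawer, axes as the rack's (x to its back, z up). Well 92 mm long (x) x 69 wide (y), floor 14 mm above the table. Heights above that floor: front panel (8 mm thick) 20 mm, side walls (6 mm thick) 22 mm, back wall 25 mm, underside of the rack's top board 28 mm
- drawer_cutouts (a point): point midway between the two finger cut-outs, one in each side wall of the drawer, at floor height, 4 mm nearer the front than drawer_well. Each is 44 mm long (x), open at the top and outwards, and cut down past the well floor to 13 mm above the table; with the drawer out there is free air outside them, so a pile can be held by its sides and let go there
- drawer_knob (a point): middle of the turned wooden drawer knob: a disc 20 mm in diameter, 16 mm long, axis along x, its middle 20 mm in front of the drawer's front panel and 24 mm above the table, on a 10 mm stem; moves with the drawer
- coaster_1: flat oblong wooden coaster 86 x 66 x 5 mm (x, y, z), 20 to 35 g; a slightly darker disc is set in the top face. Origin: centre of its underside; x along its length. Lowest of the squared-up pile of four loose coasters (pile 20 mm high), which starts flat on the table
- coaster_2: flat oblong wooden coaster 86 x 66 x 5 mm (x, y, z), 20 to 35 g; a slightly darker disc is set in the top face. Origin: centre of its underside; x along its length. Second from below in the pile
- coaster_3: flat oblong wooden coaster 86 x 66 x 5 mm (x, y, z), 20 to 35 g; a slightly darker disc is set in the top face. Origin: centre of its underside; x along its length. Third from below in the pile
- coaster_4: flat oblong wooden coaster 86 x 66 x 5 mm (x, y, z), 20 to 35 g; a slightly darker disc is set in the top face. Origin: centre of its underside; x along its length. Top of the pile
- dish: round aluminium dish, 100 mm across, 22 mm high, loose; origin centre of the underside
- lidded_bowl: white ceramic bowl with its lid on, 112 mm across, 86 mm high, loose; origin centre of the underside
- tea_cup: small ceramic tea cup without handle, 72 mm across, 62 mm high, loose; origin centre of the underside
- chopstick_1: bamboo chopstick 225 mm long, 7 mm thick, lying along its x, loose; origin about its middle, underside
- chopstick_2: the other bamboo chopstick, alike, 16 mm beside the first
- tray: round red melamine tray, 230 mm across, 50 mm high with its cover shut, fixed on the table; origin centre of the underside
- tray_cover (a joint): hinged flip-top cover of the round tray, rad: 0 = shut, 1.9 = wide open; starts shut and falls shut
Not all that is in view belongs to the job. Leave any blue or purple look-alike of the coaster_4 alone.

How it is judged (in metres and radians):
On the way, in this order (a step that is already met when the one before it is completed fails the run):
1. the drawer is pulled out to its stop (80 mm or more) (value of joint drawer above 0.08 m), for 0.2 s.
2. the whole pile, held by the gripper and tilted by 7 degrees or more, is in the mouth of the pulled-out drawer (x of coaster_1 in the frame of drawer_well between -0.02 and 0.015 m and y of coaster_1 in the frame of drawer_well between -0.008 and 0.008 m and z of coaster_1 in the frame of drawer_well between -0.002 and 0.04 m and angle between each of coaster_1, coaster_2, coaster_3, coaster_4's own z axis and vertical above 0.12 rad and x of coaster_2 in the frame of drawer_well between -0.02 and 0.015 m and y of coaster_2 in the frame of drawer_well between -0.008 and 0.008 m and z of coaster_2 in the frame of drawer_well between -0.002 and 0.04 m and x of coaster_3 in the frame of drawer_well between -0.02 and 0.015 m and y of coaster_3 in the frame of drawer_well between -0.008 and 0.008 m and z of coaster_3 in the frame of drawer_well between -0.002 and 0.04 m and x of coaster_4 in the frame of drawer_well between -0.02 and 0.015 m and y of coaster_4 in the frame of drawer_well between -0.008 and 0.008 m and z of coaster_4 in the frame of drawer_well between -0.002 and 0.04 m and (contact force between the fingers and coaster_1 above 0.3 N or contact force between the fingers and coaster_2 above 0.3 N or contact force between the fingers and coaster_3 above 0.3 N or contact force between the fingers and coaster_4 above 0.3 N) and value of joint drawer above 0.075 m), for 0.1 s.
3. all four coasters lie flat on one another on the floor of the drawer's well (x of coaster_1 in the frame of drawer_well between -0.005 and 0.005 m and y of coaster_1 in the frame of drawer_well between -0.004 and 0.004 m and z of coaster_1 in the frame of drawer_well between -0.002 and 0.0172 m and angle between each of coaster_1, coaster_2, coaster_3, coaster_4's own z axis and vertical below 0.05 rad and x of coaster_2 in the frame of drawer_well between -0.005 and 0.005 m and y of coaster_2 in the frame of drawer_well between -0.004 and 0.004 m and z of coaster_2 in the frame of drawer_well between -0.002 and 0.0172 m and x of coaster_3 in the frame of drawer_well between -0.005 and 0.005 m and y of coaster_3 in the frame of drawer_well between -0.004 and 0.004 m and z of coaster_3 in the frame of drawer_well between -0.002 and 0.0172 m and x of coaster_4 in the frame of drawer_well between -0.005 and 0.005 m and y of coaster_4 in the frame of drawer_well between -0.004 and 0.004 m and z of coaster_4 in the frame of drawer_well between -0.002 and 0.0172 m), for 0.2 s.
At the end, for the whole second after the job is handed in: the drawer is shut to within 3 mm, and all four coasters lie at rest in its well, flat (within 3 degrees) and centred as far as the well's play goes, the pile down on the floor (top coaster's underside no more than 17 mm above it) (all of step 3 and linear speed of each of coaster_1, coaster_2, coaster_3, coaster_4 below 0.02 m/s and value of joint drawer below 0.003 m); the robot touches nothing.
It fails at once if the dish, lidded bowl, tea cup or a chopstick is moved by more than 20 mm, or the tray's cover is lifted (distance of any of dish, lidded_bowl, tea_cup, chopstick_1, chopstick_2 from where it was at the start of the episode above 0.02 m or value of joint tray_cover above 0.15 rad).
It also fails if it takes over 72 s, if anything falls off the work surface, if the arm or the gripper's body presses on something with over 40 N, if the wrist force passes 120 N, or if a joint passes its speed limit or range.

## Working session

There is one attempt and no reset: what is moved stays moved. The work goes in short steps, Python scripts to look and compute and a tool call to move; the robot and the scene stay as the last step left them, time stands still between calls to the robot, and variables do not carry over. Pictures are saved under pics/ and viewed, and the job is handed in when it is done.

Besides the shell and the picture viewer there is one more tool, called after "Request:" in YAML: its name, and indented under it one key for each argument. play_rows: Moves the arm, as the interface text tells. Its arguments: {"type":"object","properties":{"plan":{"type":"string"},"force":{"type":"number"}},"required":["plan"]}

```bash
ls; mkdir -p pics
cat > h.py <<'E'
import numpy as np, cv2
from scipy.spatial.transform import Rotation as R
from station import telemetry, imaging, env
def cap(name, fn):
    d=imaging.capture(name); cv2.imwrite('pics/'+fn, d['img'][:,:,::-1]); np.savez('pics/'+fn[:-4]+'.npz', P=world(d), img=d['img'])
    return d
def world(d):
    h,w=d['z_map'].shape; f=h/2/np.tan(np.radians(d['vertical_fov'])/2)
    v,u=np.mgrid[:h,:w]; z=d['z_map'].astype(float)
    pc=np.stack([(u-d['cx'])/f*z,(v-d['cy'])/f*z,z],-1)
    o=np.array(d['orientation'],float)
    M=R.from_rotvec(o).as_matrix() if o.size==3 else (o if o.shape==(3,3) else R.from_quat(o).as_matrix())
    P=pc@M.T+np.array(d['position']); P[z==0]=np.nan
    return P
E
python3 - <<'E'
from h import *
for n in ("scene","top","wrist"):
    d=cap(n,n+"0.png"); print(n,d['position'],d['orientation'],d['vertical_fov'],d['cx'],d['cy'])
print(telemetry.get_state())
E
```

```text
pics
scene [ 944.59259117  751.03641234 1262.83057126] [-0.71082123 -2.77957203  0.87951351] 45.951231694278306 287.7305798085274 208.79707998590047
top [ 326.66110623   10.80918336 1277.76775468] [-2.14813263  2.13545834 -0.18724829] 44.371089219070655 276.1497292780901 211.28710265378388
wrist [ 259.24989489 -599.86138576  384.0115884 ] [ 2.35483133 -1.73610085 -0.22785587] 62.5570423842105 273.73478919794786 211.1589620356738
{'clock': 0.15, 'joints': array([ 1.17080239,  0.33376168,  0.03983927,  1.4660713 , -0.01338623,
        1.34327185, -0.0584928 ]), 'joint_vel': array([-9.35823610e-05, -1.77686638e-03, -2.30524303e-04, -2.27428373e-03,
        1.75356788e-03,  1.84929477e-03,  2.31130644e-04]), 'tau': array([ 1.93978303e-03, -6.56838727e+01,  1.33657549e+00, -4.04104471e+01,
       -5.95546793e-02,  4.16712498e-02,  8.77556408e-05]), 'position': array([ 192.46983191, -620.47411709,  221.85309746]), 'eef_rot': array([-3.10491900e+00, -4.70568388e-01,  4.22563348e-04]), 'force': array([0.41691014, 0.49030722, 0.01152583]), 'moment': array([-0.04599259,  0.06053075, -0.00786111]), 'width': 87.07501496937702}
```

View pics/top0.png

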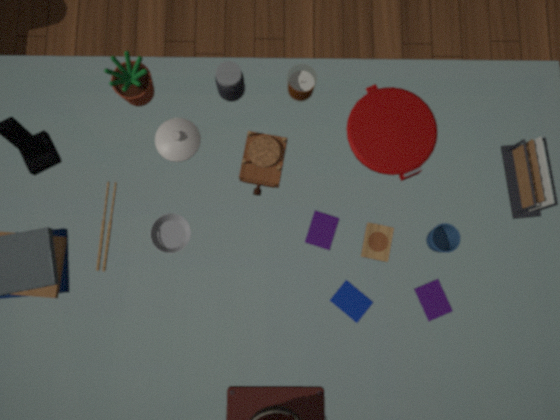

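View pics/scene0.png

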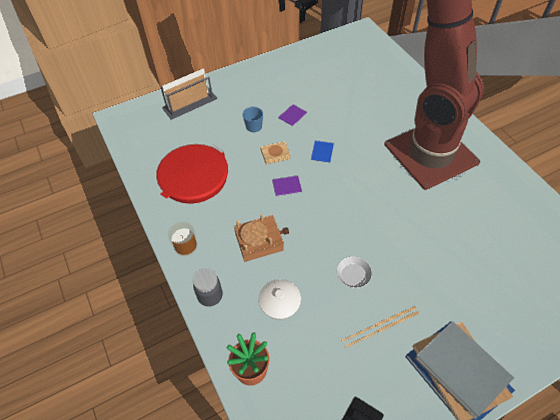

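View pics/wrist0.png

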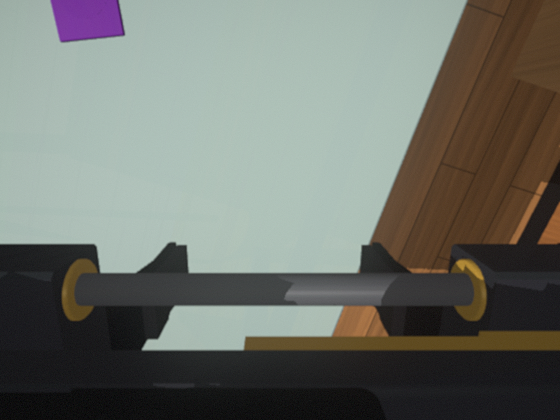

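Run:
```python
from h import *
for n in ("top0","scene0"):
    D=np.load(f'pics/{n}.npz');P=D['P'];im=D['img']
    hsv=cv2.cvtColor(im,cv2.COLOR_RGB2HSV)
    # table offset
    m=np.isfinite(P[...,2])&(abs(P[...,2])<15)&(P[...,0]>200)&(P[...,0]<800)&(abs(P[...,1])<400)
    A=np.c_[P[m][:,:2],np.ones(m.sum())]; 
    c=None; zz=P[m][:,2]; k=np.ones(len(zz),bool)
    for _ in range(5):
        c=np.linalg.lstsq(A[k],zz[k],rcond=None)[0]; k=abs(zz-A@c)<2
    print(n,'plane',c)
    P=P.copy(); P[...,2]-=P[...,0]*c[0]+P[...,1]*c[1]+c[2]
    np.save(f'pics/{n}_P.npy',P)
    m=(P[...,2]>6)&(P[...,2]<120)&(P[...,0]>250)&(P[...,0]<900)&(P[...,1]<500)&(P[...,1]>-500)
    nl,lab,st,ce=cv2.connectedComponentsWithStats(m.astype(np.uint8))
    for i in range(1,nl):
        if st[i,4]<60: continue
        q=P[lab==i]; print(i,st[i,:4],st[i,4],'c',q.mean(0).round(1),'min',q.min(0).round(0),'max',q.max(0).round(1),'rgb',im[lab==i].mean(0).round())
```

```text
top0 plane [-0.00026208 -0.00243548 -0.04156846]
3 [111  58  45  49] 1364 c [841.1 349.3  77.6] min [800. 305.   7.] max [898.4 404.5 120. ] rgb [47. 46. 30.]
5 [216  61  29  41] 957 c [847.3 112.6  78.7] min [823.  79.   7.] max [891.2 148.2 106.5] rgb [71. 72. 72.]
6 [286  64  32  39] 938 c [858.8 -64.6  50.4] min [ 821. -103.    6.] max [898.1 -27.5  81.4] rgb [96. 92. 84.]
35 [347  84  91  97] 6484 c [ 733.9 -291.4   44.7] min [ 616. -407.    6.] max [ 871.5 -179.1   55.3] rgb [108.  27.  25.]
126 [155 118  46  44] 1583 c [701.4 237.7  67.2] min [650. 185.   6.] max [761.3 295.9  90.3] rgb [128. 125. 121.]
169 [239 131  49  65] 2193 c [653.9  30.3  53.3] min [572. -30.   6.] max [737.9  88.9  84. ] rgb [96. 71. 51.]
457 [151 214  40  40] 556 c [480.4 260.5  15.4] min [428. 207.   6.] max [525.2 304.8  29.1] rgb [90. 91. 91.]
509 [361 222  33  40] 968 c [ 458.9 -252.7   19.5] min [ 412. -293.    6.] max [ 508.8 -213.2   29.3] rgb [114.  91.  65.]
512 [427 223  34  30] 617 c [ 467.4 -412.4   38.5] min [ 431. -442.    6.] max [ 501.1 -371.    67.6] rgb [44. 62. 77.]
731 [422 282  16
[... 758 characters left out ...]
[117.  62. 150.]
277 [234 214  55  47] 1635 c [666.7  47.   49.7] min [575. -31.   6.] max [732.1  96.2  80.8] rgb [164. 119.  83.]
291 [168 222  29  34] 756 c [861.8 -56.6  49.3] min [824. -97.   6.] max [898.2 -19.4  80.9] rgb [161. 146. 127.]
359 [337 256  35  32] 382 c [469.9 251.2  15.5] min [429. 207.   6.] max [527.6 309.6  28.7] rgb [167. 167. 167.]
387 [193 268  29  38] 860 c [863.  134.2  76.1] min [826.  35.   6.] max [896.8 158.8 108.2] rgb [127. 128. 129.]
425 [258 279  44  41] 1329 c [709.7 251.5  66.5] min [639. 166.   6.] max [762.7 301.3  89.7] rgb [214. 210. 204.]
543 [228 338  41  47] 1258 c [852.9 366.9  80.9] min [802. 294.   6.] max [899.7 410.3 120. ] rgb [93. 95. 61.]
```

```bash
cat >> h.py <<'E'
def toolR(): return R.from_rotvec(telemetry.get_state()['eef_rot']).as_matrix()
def rel(target, yaw=None):
    """target TCP mm; yaw deg = desired world direction of tool y (mod 180)"""
    s=telemetry.get_state(); M=R.from_rotvec(s['eef_rot']).as_matrix()
    d=M.T@(np.array(target)-s['position'])
    cur=np.degrees(np.arctan2(M[1,1],M[0,1])); sp=0
    if yaw is not None:
        sp=-(yaw-cur); sp=(sp+90)%180-90   # tool z down: +spin = -world yaw
    print('pos',s['position'].round(1),'ydir',cur.round(2),'zax',M[:,2].round(4),'shift',d.round(2),'spin',round(sp,2),'j',s['joints'].round(2),'F',s['force'].round(1),'w',round(s['width'],1),'t',s['clock'])
E
python3 - <<'E'
from h import *
P=np.load('pics/top0_P.npy')
def rect(m):
    q=P[m][:,:2].astype(np.float32); print(len(q),cv2.minAreaRect(q))
v,u=np.mgrid[:420,:560]
m=(abs(u-263)<30)&(abs(v-163)<36)
z=P[...,2]
for a,b in ((38,200),(60,200),(10,38)): rect(m&(z>a)&(z<b))
m=(abs(u-378)<22)&(abs(v-242)<25)
rect(m&(z>10)&(z<35))
im=np.load('pics/top0.npz')['img']
c=np.hstack([cv2.resize(im[120:205,225:305],None,fx=5,fy=5),cv2.resize(im[215:270,350:410],None,fx=5,fy=5,).repeat(1,0)[:425] if 0 else cv2.resize(im[200:285,340:420],None,fx=5,fy=5)])
cv2.imwrite('pics/crop.png',np.clip(c[:,:,::-1].astype(float)*1.8,0,255))
rel([450,-260,260]); print(toolR())
s=telemetry.get_state();d=imaging.capture('wrist');M=toolR()
print(M.T@(np.array(d['position'])-s['position']), M.T@R.from_rotvec(d['orientation']).as_matrix())
E
```

```text
1952 ((652.948974609375, 31.560142517089844), (100.36026763916016, 143.8470458984375), 79.80584716796875)
763 ((674.84375, 27.268390655517578), (92.80961608886719, 78.95941162109375), 79.75101470947266)
231 ((632.2317504882812, 6.318534851074219), (74.3749771118164, 152.29443359375), 39.022682189941406)
952 ((459.765869140625, -254.033935546875), (67.26443481445312, 86.37828063964844), 77.93730926513672)
pos [ 192.5 -620.5  221.9] ydir -72.76 zax [-4.0e-04  1.2e-03 -1.0e+00] shift [ 352.77 -268.03  -37.84] spin 0 j [ 1.17  0.33  0.04  1.47 -0.01  1.34 -0.06] F [0.4 0.5 0. ] w 87.1 t 0.15
[[ 9.55093151e-01  2.96305370e-01 -4.48497238e-04]
 [ 2.96305698e-01 -9.55092446e-01  1.16331917e-03]
 [-8.36586052e-05 -1.24397046e-03 -9.99999223e-01]]
[ 6.98819319e+01 -4.43858581e-02 -1.62279738e+02] [[-7.89623423e-04 -9.66716153e-01 -2.55850067e-01]
 [ 9.99999620e-01 -6.68817142e-04 -5.59182142e-04]
 [ 3.69453498e-04 -2.55850411e-01  9.66716313e-01]][ WARN:0@0.562] global loadsave.cpp:1063 imwrite_ Unsupported depth image for selected encoder is fallbacked to CV_8U.
```

View pics/crop.png

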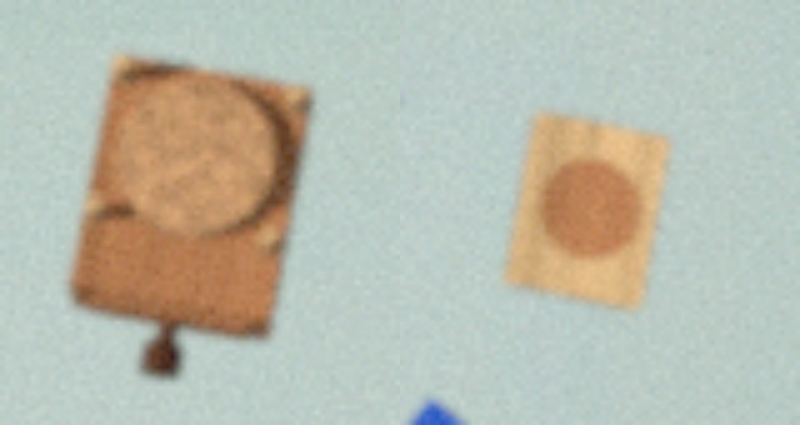

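Run:
```python
from h import *
rel([400,-243,230],-102)
```

```text
pos [ 192.5 -620.5  222. ] ydir -72.77 zax [-4.e-04  1.e-03 -1.e+00] shift [ 310.04 -299.1    -7.71] spin 29.23 j [ 1.17  0.33  0.04  1.47 -0.01  1.34 -0.06] F [-0.2  0.4 -0.5] w 87.1 t 0.2
```

Request:
play_rows:
  plan: "26 -25 -1 2.5 87;52 -50 -2 5 87;78 -75 -3 7.5 87;104 -100 -4 10 87;130 -125 -4 12.5 87;156 -150 -5 15 87;182 -175 -5 17.5 87;208 -200 -6 20 87;234 -225 -7 22.5 87;260 -250 -7 25 87;290 -280 -8 28 87;310 -299 -8 29 87"

```text
clock: 1.2
position: [401.4, -239.9, 230.9]
eef_rot: [-3.125, 0.323, -0.001]
force: [0.8, -0.1, -0.3]
width: 87.0
```

Run:
```python
from h import *
rel([400,-243,230],-102)
cap('wrist','w1.png')
rel([545,50,200],-100)
```

```text
pos [ 401.4 -239.9  230.9] ydir -101.81 zax [ 7.e-04  2.e-04 -1.e+00] shift [-0.73  3.34  0.87] spin 0.19 j [ 0.73 -0.03 -0.28  1.86 -0.01  1.31 -1.32] F [ 0.8 -0.1 -0.3] w 87.0 t 1.2
pos [ 404.1 -235.4  231. ] ydir -101.46 zax [ 0.0017  0.0016 -1.    ] shift [  81.36 -307.7    31.68] spin -1.46 j [ 0.72 -0.03 -0.28  1.86 -0.01  1.31 -1.33] F [ 3.2  5.2 -0.6] w 86.9 t 1.25
```

View pics/w1.png

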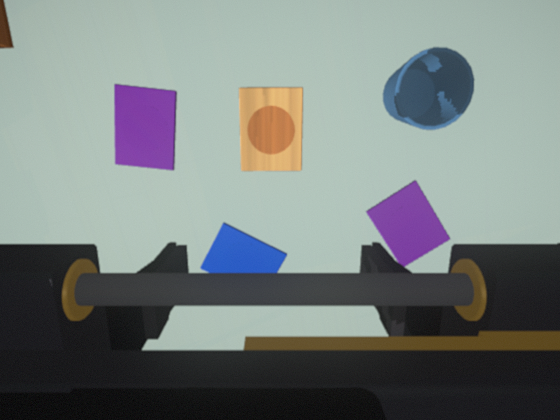

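Request:
play_rows:
  plan: "6 -25 0 0 87;12 -60 0 0 87;18 -95 0 0 87;25 -130 0 0 87;32 -165 0 0 87;40 -200 0 0 87;48 -230 0 0 87;55 -260 0 1 87;62 -290 0 1 87;68 -303 0 1.5 87;68 -307 0 1.5 87;68 -307 0 1.5 87"

```text
clock: 2.25
position: [529.2, 44.1, 230.2]
eef_rot: [-3.121, 0.359, 0.001]
force: [-0.5, -1.4, 1.1]
width: 87.0
```

Run:
```python
from h import *
cap('wrist','w2.png')
rel([545,50,200],-100)
```

```text
pos [529.   42.8 230.3] ydir -103.23 zax [-8.e-04 -2.e-04 -1.e+00] shift [ 13.99 -10.68  30.25] spin -3.23 j [ 0.38  0.13 -0.59  1.72  0.08  1.32 -2.03] F [-0.1  1.1 -1. ] w 87.0 t 2.3
```

View pics/w2.png

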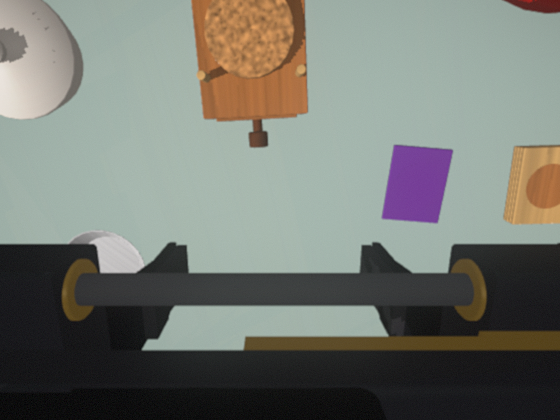

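```bash
cat > rack.py <<'E'
from h import *
import sys
D=np.load(f'pics/{sys.argv[1]}.npz');P=D['P'];im=D['img'].astype(int);r0,r1,c0,c1=map(int,sys.argv[2:6])
sub=P[r0:r1,c0:c1]; z=sub[...,2]
t=P[150:230,150:350,2]; print('table',np.nanmedian(t))
m=(z>44)&(z<58); nl,lab,st,ce=cv2.connectedComponentsWithStats(m.astype(np.uint8)); i=1+st[1:,4].argmax(); m=lab==i
q=sub[m]; print('top',len(q),np.median(q[:,2]),st[i])
# front edge: for each column last row
pts=[];L=[];Rr=[]
for c in np.where(m.any(0))[0]: pts.append(sub[np.where(m[:,c])[0].max(),c,:2])
for r in np.where(m.any(1))[0]:
    cc=np.where(m[r])[0]; L.append(sub[r,cc.min(),:2]); Rr.append(sub[r,cc.max(),:2])
for n,a in (('front',pts[8:-8]),('left',L),('right',Rr)):
    a=np.array(a,np.float32); vx,vy,x,y=cv2.fitLine(a,cv2.DIST_HUBER,0,.01,.01).ravel()
    print(n,len(a),'ang',np.degrees(np.arctan2(vy,vx)).round(2),x,y)
print(cv2.minAreaRect(q[:,:2].astype(np.float32)))
E
python3 rack.py w2 0 150 180 325
python3 - <<'E'
from h import *
D=np.load('pics/w2.npz');P=D['P']
for c in (250,258,266):
  print(c,[tuple(P[r,c].round(0)) for r in range(112,152,4)])
k=P[130:147,246:270].reshape(-1,3);k=k[(k[:,2]>25)&(k[:,2]<40)];print(len(k),np.median(k,0),k.min(0),k.max(0))
E
```

```text
table 0.20256351138948503
top 6598 51.20955440237287 [  11    0  117  119 6598]
front 101 ang 80.04 606.03284 51.109505
left 119 ang -9.93 658.95074 85.68635
right 119 ang -10.29 657.2355 -14.404697
((654.5685424804688, 36.380287170410156), (100.20215606689453, 101.64820861816406), 79.96237182617188)
250 [(np.float64(609.0), np.float64(49.0), np.float64(52.0)), (np.float64(606.0), np.float64(50.0), np.float64(51.0)), (np.float64(603.0), np.float64(54.0), np.float64(1.0)), (np.float64(599.0), np.float64(55.0), np.float64(-0.0)), (np.float64(594.0), np.float64(56.0), np.float64(-0.0)), (np.float64(591.0), np.float64(55.0), np.float64(28.0)), (np.float64(587.0), np.float64(56.0), np.float64(32.0)), (np.float64(583.0), np.float64(57.0), np.float64(30.0)), (np.float64(579.0), np.float64(58.0), np.float64(31.0)), (np.float64(573.0), np.float64(61.0), np.float64(1.0))]
258 [(np.float64(607.0), np.float64(42.0), np.float64(50.0)), (np.float64(604.0), np.float64(43.0), np.float64(32.0)), (np.float64(600.0), np.float64(44.0), np.float64(29.0)), (np.float64(597.0), np.float64(45.0), np.float64(
[... 348 characters left out ...]

266 [(np.float64(606.0), np.float64(34.0), np.float64(51.0)), (np.float64(602.0), np.float64(35.0), np.float64(34.0)), (np.float64(599.0), np.float64(37.0), np.float64(-1.0)), (np.float64(595.0), np.float64(38.0), np.float64(0.0)), (np.float64(590.0), np.float64(39.0), np.float64(-1.0)), (np.float64(587.0), np.float64(39.0), np.float64(25.0)), (np.float64(583.0), np.float64(40.0), np.float64(31.0)), (np.float64(579.0), np.float64(41.0), np.float64(28.0)), (np.float64(575.0), np.float64(42.0), np.float64(29.0)), (np.float64(569.0), np.float64(44.0), np.float64(1.0))]
297 [582.5556883   48.47696005  32.39510558] [572.72590123  38.90825795  25.04451162] [591.92703352  59.6085442   35.5126403 ]
```

```bash
cat >> h.py <<'E'
YAW=np.radians(-10.05); O=np.array([647.3,150.0])
XH=np.array([np.cos(YAW),np.sin(YAW)]); YH=np.array([-np.sin(YAW),np.cos(YAW)])
def rw(x,y,z): return np.r_[(x+O[0])*XH+(y+O[1])*YH,z]   # rack->world
def wr(p): p=np.asarray(p)[:2]; return np.array([p@XH-O[0],p@YH-O[1]])
E
python3 - <<'E'
from h import *
rel(rw(-81,0,6),79.95)
E
```

```text
pos [529.   42.8 230.3] ydir -103.23 zax [-8.e-04 -2.e-04 -1.e+00] shift [ 52.15 -18.53 224.22] spin -3.18 j [ 0.38  0.13 -0.59  1.72  0.08  1.32 -2.03] F [-0.1  1.1 -1. ] w 87.0 t 2.3
```

Request:
play_rows:
  plan: "20 -7 25 -1 60;45 -15 50 -2 50;52 -18.5 80 -3.2 50;52 -18.5 110 -3.2 50;52 -18.5 140 -3.2 50;52 -18.5 165 -3.2 50;52 -18.5 170 -3.2 50;52 -18.5 170 -3.2 50"

```text
clock: 2.97
position: [582.6, 47.5, 59.1]
eef_rot: [3.128, -0.278, -0.006]
force: [-0.2, 0.1, 0.5]
width: 51.3
```

Run:
```python
from h import *
cap('wrist','w3.png')
rel(rw(-81,0,6),79.95)
```

```text
pos [584.   48.1  61. ] ydir -100.14 zax [-6.e-04 -5.e-04 -1.e+00] shift [-0.27 -0.76 55.  ] spin -0.09 j [ 0.31  0.4  -0.56  1.78  0.25  1.03 -2.1 ] F [0.2 0.4 0.4] w 50.7 t 3.0167
```

View pics/w3.png

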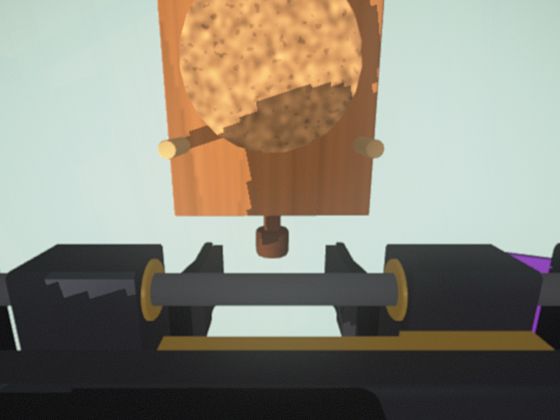

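Request:
play_rows:
  plan: "0 -0.5 20 0 50;0 -0.5 40 0 50;0 -0.5 52 0 50;0 -0.5 55 0 50;0 -0.5 55 0 30;0 -0.5 55 0 15;0 -0.5 55 0 15;0 -0.5 55 0 15;0 -0.5 55 0 15"
  force: 30

```text
clock: 3.77
position: [584.7, 49.9, 6.4]
eef_rot: [-3.129, 0.276, -0.002]
force: [0.3, 0.9, 0.2]
width: 24.1
```

Run:
```python
from h import *
rel(rw(-81-89,0,6),79.95); print(wr(telemetry.get_state()['position']))
```

```text
pos [584.7  49.9   6.4] ydir -100.07 zax [ 1.2e-03 -1.0e-04 -1.0e+00] shift [-89.74   1.18   0.28] spin -0.02 j [ 0.28  0.47 -0.54  1.81  0.3   0.94 -2.14] F [0.3 0.9 0.2] w 24.1 t 3.7667
[-80.25961509   1.14728109]
```

Request:
play_rows:
  plan: "0 0 0 0 15;0 0 0 0 15;0 0 0 0 15;-8 0 0 0 15;-20 0 0 0 15;-35 0 0 0 15;-50 0 0 0 15;-65 0 0 0 15;-77 0 0 0 15;-84 0 0 0 15;-86 0 0 0 15;-86 0 0 0 15"

```text
clock: 4.77
position: [500.8, 63.2, 6.2]
eef_rot: [3.128, -0.277, 0.005]
force: [4.2, -5.1, -0.3]
width: 18.9
```

Run:
```python
from h import *
cap('wrist','w4.png')
rel(rw(-81-89,0,6),79.95); print(wr(telemetry.get_state()['position']))
```

```text
pos [500.8  63.2   6.2] ydir -100.13 zax [ 0.0026 -0.0017 -1.    ] shift [-4.75 -0.4   0.17] spin -0.08 j [ 0.31  0.33 -0.59  2.01  0.24  0.86 -2.16] F [ 2.9 -6.7  0.5] w 19.0 t 4.8167
[-165.25159231   -0.40789104]
```

View pics/w4.png

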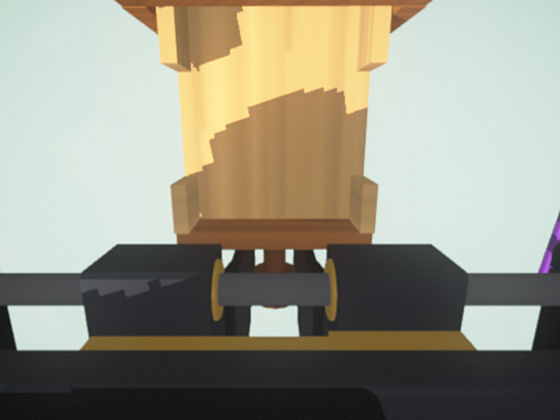

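Request:
play_rows:
  plan: "-2 0 0 0 15;-4 0 0 0 15;-4 0 0 0 15;-4 0 0 0 15"

```text
clock: 5.15
position: [500.6, 63.2, 6.5]
eef_rot: [-3.129, 0.279, -0.015]
force: [21.1, -8.2, -17.4]
width: 19.1
```

Run:
```python
from h import *
rel(rw(-81-89,0,6),79.95); print(wr(telemetry.get_state()['position']))
```

```text
pos [500.6  63.2   6.5] ydir -100.2 zax [ 9.3e-03 -7.0e-04 -1.0e+00] shift [-4.64 -0.36  0.46] spin -0.15 j [ 0.31  0.33 -0.59  2.02  0.24  0.86 -2.16] F [ 21.1  -8.2 -17.4] w 19.1 t 5.15
[-165.36814638   -0.3760848 ]
```

Request:
play_rows:
  plan: "4 0 0 0 15;4 0 0 0 40;4 0 0 0 50;4 0 0 0 60;4 0 -2 0 70;0 0 -30 0 87;0 0 -65 0 87;0 0 -100 0 87;-10 0 -135 0 87;-20 0 -170 0 87;-30 0 -195 0 87;-30 0 -195 0 87"

```text
clock: 6.15
position: [467.1, 72.5, 206.0]
eef_rot: [-3.129, 0.273, -0.012]
force: [1.2, 1.3, 0.3]
width: 83.0
```

Request:
play_rows:
  plan: "0 0 0 0 87;0 0 0 0 87;0 0 0 0 87"

```text
clock: 6.4
position: [465.4, 70.7, 199.3]
eef_rot: [3.129, -0.275, -0.003]
force: [0.2, 0.3, -0.4]
width: 86.6
```

Run:
```python
from h import *
cap('wrist','w5.png')
rel(rw(-81-89,0,6),79.95); print(wr(telemetry.get_state()['position']))
```

```text
pos [465.5  70.7 199.3] ydir -100.06 zax [-2.3e-03  2.0e-04 -1.0e+00] shift [ 31.78   0.84 193.18] spin -0.01 j [ 0.4   0.02 -0.64  1.89  0.01  1.24 -1.99] F [ 0.2 -0.6 -0.2] w 86.6 t 6.45
[-201.33292191    0.87885123]
```

View pics/w5.png

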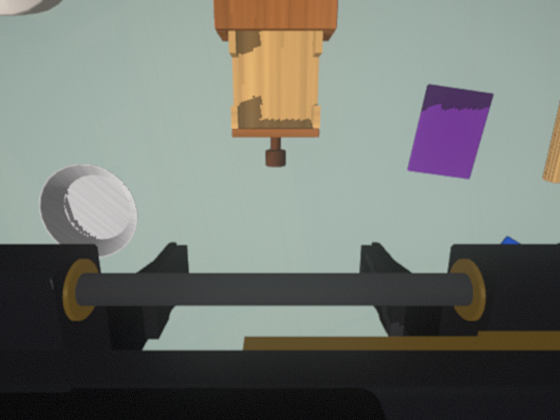

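Run:
```python
from h import *
D=np.load('pics/w5.npz');P=D['P'];im=D['img']
sub=P[0:180,205:345]; Q=np.stack([sub[...,0]*XH[0]+sub[...,1]*XH[1]-O[0],sub[...,0]*YH[0]+sub[...,1]*YH[1]-O[1],sub[...,2]],-1)
z=Q[...,2]
print('table',np.nanmedian(P[180:230,150:250,2]))
# board front edge
m=(z>45)&(z<57); cols=np.where(m.any(0))[0]; fe=np.array([Q[np.where(m[:,c])[0].max(),c] for c in cols]); print('board front X',np.median(fe[8:-8,0]),'Y',Q[m][:,1].min(),Q[m][:,1].max(), np.median(Q[m][:,2]))
f=[];
for r in range(124,138): 
    q=Q[r,40:110]; print(r,np.nanmedian(q[:,0]).round(1),np.nanmedian(q[:,2]).round(1),im[r,270])
m=(z>27)&(z<40)&(Q[...,0]<-135)&(Q[...,0]>-150); print('panel Y',np.percentile(Q[m][:,1],[0.5,2,98,99.5]))
m=(z>20)&(z<40)&(Q[...,0]<-153)&(Q[...,0]>-180); print('knob X',np.percentile(Q[m][:,0],[1,50,99]),'Y',np.percentile(Q[m][:,1],[1,50,99]))
for r in (40,115):
  row=Q[r]; print(r,[(c,row[c].round(0).tolist()) for c in list(range(22,36,2))+list(range(108,124,2))])
cv2.imwrite('pics/crop5.png',cv2.resize(im[:180,205:345],None,fx=4,fy=4)[:,:,::-1])
```

```text
table 0.1770840212064968
board front X -59.966909814268774 Y -50.035798698337416 49.91722495968213 51.13000749482359
124 -136.0 14.2 [127 102  69]
125 -136.9 14.3 [127 101  68]
126 -137.9 14.3 [124 100  67]
127 -138.8 14.2 [117  93  63]
128 -139.6 20.6 [122  87  56]
129 -140.2 33.9 [149  99  62]
130 -141.1 34.5 [165 108  66]
131 -142.0 34.1 [165 109  68]
132 -142.9 34.1 [159 105  65]
133 -143.8 34.3 [158 104  64]
134 -144.7 34.2 [159 105  66]
135 -145.6 34.1 [155 102  63]
136 -146.5 34.2 [149 104  70]
137 -147.4 33.9 [141 115  95]
panel Y [-40.23351173 -39.14860922  39.00532709  39.84929709]
knob X [-175.46486468 -165.26262146 -153.23731072] Y [-9.84766221 -0.13690275  9.51061745]
40 [(22, [-60.0, 44.0, 9.0]), (24, [-65.0, 40.0, 35.0]), (26, [-66.0, 38.0, 36.0]), (28, [-66.0, 36.0, 37.0]), (30, [-65.0, 34.0, 34.0]), (32, [-61.0, 35.0, 15.0]), (34, [-61.0, 33.0, 14.0]), (108, [-62.0, -35.0, 19.0]), (110, [-66.0, -35.0, 36.0]), (112, [-66.0, -36.0, 36.0]), (114, [-66.0, -38.0, 36.0]), (116, [-66.0, -40.0, 36.0]), (118, [-60.0, -45.0, 9.0]), (120, [-60.0, -47.0, 7.0]), (122, [-60.0, -49.0, 8.0])]
115 [(22, [-127.0, 48.0, 1.0]), (24, [-127.0, 46.0, 1.0]), (26, [-128.0, 40.0, 36.0]), (28, [-128.0, 38.0, 37.0]), (30, [-128.0, 36.0, 37.0]), (32, [-128.0, 35.0, 34.0]), (34, [-128.0, 34.0, 17.0]), (108, [-128.0, -35.0, 36.0]), (110, [-128.0, -36.0, 36.0]), (112, [-128.0, -38.0, 36.0]), (114, [-128.0, -40.0, 37.0]), (116, [-127.0, -47.0, -1.0]), (118, [-127.0, -49.0, -0.0]), (120, [-127.0, -51.0, 1.0]), (122, [-127.0, -53.0, -0.0])]
```

View pics/crop5.png

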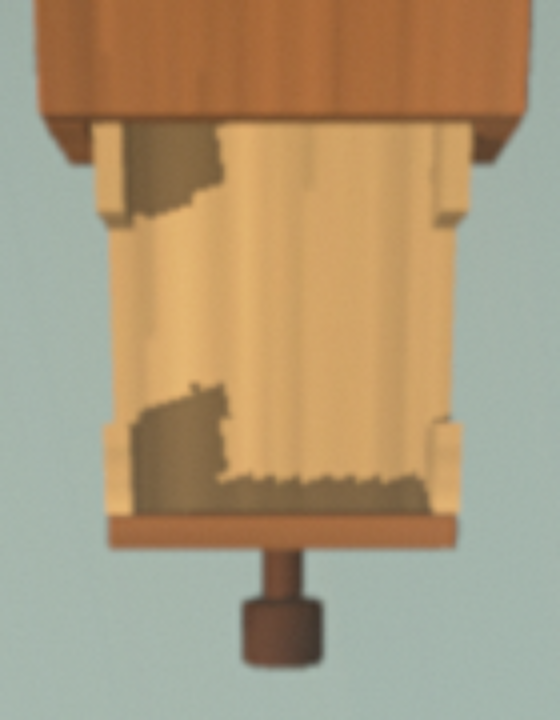

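Run:
```python
from h import *
rel([413,-244,180],78)
```

```text
pos [465.5  70.7 199.3] ydir -100.06 zax [-2.3e-03  2.0e-04 -1.0e+00] shift [  3.38 319.06  19.3 ] spin 1.94 j [ 0.4   0.02 -0.64  1.89  0.01  1.24 -1.99] F [ 0.2 -0.6 -0.2] w 86.6 t 6.45
```

Request:
play_rows:
  plan: "0 25 0 0 87;0 60 0 0.5 87;1 95 0 1 87;1 130 0 1 87;2 165 0 1.5 87;2 200 0 2 87;3 235 5 2 87;3 265 10 2 87;3 295 15 2 87;3 312 19 2 87;3 319 19 2 87;3 319 19 2 87"

```text
clock: 7.45
position: [412.4, -244.7, 180.4]
eef_rot: [-3.123, 0.334, 0.003]
force: [-0.5, 0.5, 0.4]
width: 86.7
```

Request:
play_rows:
  plan: "0 0 0 0 87;0 0 0 0 87;0 0 0 0 87"

```text
clock: 7.7
position: [413.9, -242.3, 181.7]
eef_rot: [-3.124, 0.327, -0.0]
force: [0.2, 0.7, -0.1]
width: 86.8
```

```bash
cat > pile.py <<'E'
from h import *
import sys
fn=sys.argv[1]; cap('wrist',fn+'.png')
D=np.load(f'pics/{fn}.npz');P=D['P'];im=D['img']
hsv=cv2.cvtColor(im,cv2.COLOR_RGB2HSV)
print('table',np.nanmedian(P[:200,:,2][abs(P[:200,:,2])<6]))
m=(P[...,2]>14)&(P[...,2]<28)&(hsv[...,0]<30)&(hsv[...,1]>60); m[240:]=0
nl,lab,st,ce=cv2.connectedComponentsWithStats(m.astype(np.uint8)); i=1+st[1:,4].argmax(); m=(lab==i)
print(st[i]); q=P[m]; print('z',np.median(q[:,2])); print(cv2.minAreaRect(q[:,:2].astype(np.float32)))
rows=np.where(m.any(1))[0]; cols=np.where(m.any(0))[0]
E={'L':[P[r,np.where(m[r])[0].min(),:2] for r in rows],'R':[P[r,np.where(m[r])[0].max(),:2] for r in rows],
'T':[P[np.where(m[:,c])[0].min(),c,:2] for c in cols],'B':[P[np.where(m[:,c])[0].max(),c,:2] for c in cols]}
F={}
for k,a in E.items():
    a=np.array(a[6:-6],np.float32); vx,vy,x,y=cv2.fitLine(a,cv2.DIST_HUBER,0,.01,.01).ravel(); F[k]=(x,y); print(k,np.degrees(np.arctan2(vy,vx)).round(2),(x,y))
E
python3 pile.py w6; python3 -c "
from h import *
rel([459,-254,180],78)"
```

```text
table 0.26033449096797767
[ 231   98   74   94 6662]
z 20.235409622287165
((460.22100830078125, -246.19720458984375), (66.3840103149414, 85.18707275390625), 78.1480484008789)
L -11.7 (np.float32(481.98184), np.float32(-217.37561))
R -11.77 (np.float32(457.1073), np.float32(-278.4171))
T 78.04 (np.float32(502.34033), np.float32(-252.20839))
B 77.98 (np.float32(419.11996), np.float32(-237.08563))
pos [ 413.8 -242.6  181.8] ydir -101.95 zax [ 4.e-04 -1.e-04 -1.e+00] shift [46.58  1.83  1.84] spin 0.05 j [ 0.73  0.03 -0.29  1.91  0.01  1.2  -1.35] F [0.1 0.3 0.5] w 87.0 t 7.75
```

View pics/w6.png

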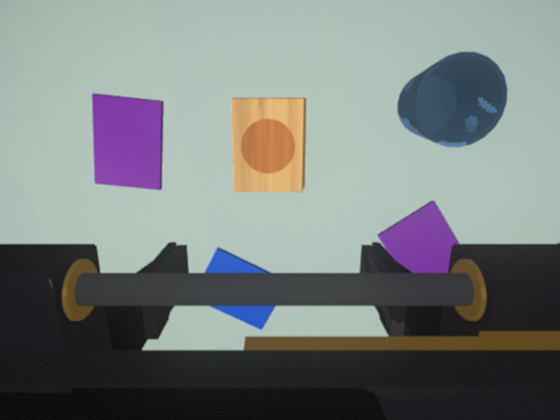

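```bash
python3 -c "
from h import *
rel([460.3,-246.2,1.5],78.1)"
```

```text
pos [ 413.8 -242.6  181.8] ydir -101.95 zax [ 4.e-04 -1.e-04 -1.e+00] shift [ 46.16  -6.08 180.33] spin -0.05 j [ 0.73  0.03 -0.29  1.91  0.01  1.2  -1.35] F [0.1 0.3 0.5] w 87.0 t 7.75
```

Request:
play_rows:
  plan: "15 -2 15 0 87;35 -4 40 0 87;46 -6 70 0 87;46 -6 100 0 87;46 -6 125 0 87;46 -6 140 0 87;46 -6 145 0 87;46 -6 145 0 87;46 -6 145 0 87"

```text
clock: 8.5
position: [460.2, -247.4, 37.5]
eef_rot: [3.124, -0.329, 0.001]
force: [1.5, 0.1, 0.7]
width: 87.5
```

```bash
python3 -c "
from h import *
rel([460.3,-246.2,1.5],78.1);cap('wrist','w7.png')
rel([460.3,-246.2,1.5],78.1)"
```

```text
pos [ 460.2 -247.4   37.5] ydir -102.04 zax [ 9.e-04 -3.e-04 -1.e+00] shift [-0.13 -1.16 35.96] spin -0.14 j [ 0.68  0.28 -0.3   1.96  0.1   0.92 -1.46] F [1.5 0.1 0.7] w 87.5 t 8.5
pos [ 460.5 -247.7   37.9] ydir -102.05 zax [ 1.8e-03 -9.0e-04 -1.0e+00] shift [-0.54 -1.42 36.44] spin -0.15 j [ 0.68  0.27 -0.3   1.96  0.1   0.92 -1.46] F [ 0.6 -0.7  0.2] w 86.9 t 8.55
```

View pics/w7.png

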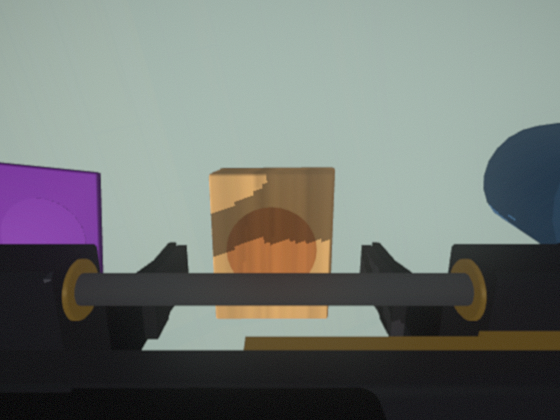

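Request:
play_rows:
  plan: "-0.5 -1 12 0 87;-0.5 -1 24 0 87;-0.5 -1 32 0 87;-0.5 -1 35 0 87;-0.5 -1 36 0 87;-0.5 -1 36 0 87;-0.5 -1 36 0 75;-0.5 -1 36 0 68;-0.5 -1 36 0 62;-0.5 -1 36 0 60;-0.5 -1 36 0 60;-0.5 -1 36 0 60"
  force: 20

```text
clock: 9.55
position: [459.3, -246.5, 0.5]
eef_rot: [3.124, -0.33, 0.0]
force: [0.8, -0.1, 0.8]
width: 65.9
```

```bash
python3 -c "
from h import *
rel([460.3,-246.2,1.5],78.1)"
```

```text
pos [ 459.3 -246.5    0.5] ydir -102.07 zax [ 2.e-04 -1.e-04 -1.e+00] shift [ 0.91 -0.55 -0.98] spin -0.17 j [ 0.67  0.33 -0.29  1.99  0.13  0.84 -1.48] F [ 0.8 -0.1  0.8] w 65.9 t 9.55
```

Request:
play_rows:
  plan: "0 0 0 0 60;0 0 -2 0 60;0 0 -6 0 60;0 0 -14 0 60;0 0 -25 0 60;0 0 -40 0 60;0 0 -55 0 60;0 0 -70 0 60;0 0 -85 0 60;0 0 -95 0 60;0 0 -100 0 60;0 0 -100 0 60"

```text
clock: 10.55
position: [459.9, -246.8, 102.1]
eef_rot: [3.123, -0.33, 0.003]
force: [0.1, 0.4, -1.0]
width: 65.9
```

Run:
```python
from h import *
cap('wrist','w8.png');d=cap('scene','s8.png')
im=d['img'];c=cv2.resize(im[80:230,200:360],None,fx=4,fy=4);cv2.imwrite('pics/s8c.png',c[:,:,::-1])
rel(rw(-150,0,110),79.95)
```

```text
pos [ 458.9 -246.3  100.3] ydir -102.06 zax [-4.e-04  1.e-04 -1.e+00] shift [  -8.56 -312.35   -9.72] spin -2.01 j [ 0.69  0.19 -0.31  1.91  0.07  1.05 -1.43] F [ 0.7  0.4 -1.5] w 66.1 t 10.65
```

View pics/w8.png

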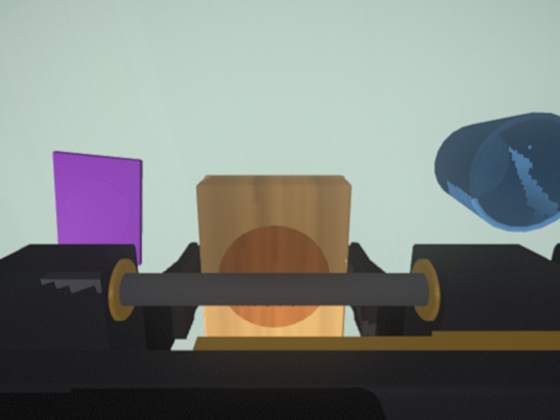

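View pics/s8c.png

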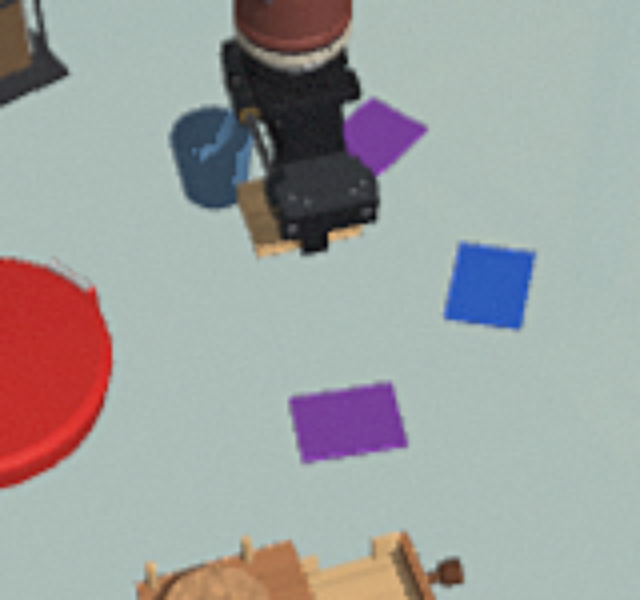

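```bash
cat > tilt.py <<'E'
from h import *
import sys
fn=sys.argv[1]; cap('wrist',fn+'.png')
D=np.load(f'pics/{fn}.npz');P=D['P'];im=D['img'];s=telemetry.get_state();M=toolR()
T=(P-s['position'])@M   # tool coords
hsv=cv2.cvtColor(im,cv2.COLOR_RGB2HSV)
m=(hsv[...,0]<22)&(hsv[...,1]>70)&(abs(T[...,1])<30)&(T[...,2]<15)&(T[...,2]>-45)&(abs(T[...,0])<50)
v=np.mgrid[:420,:560][0]; m&=((v<270)|((v>306)&(v<333)))
q=T[m]; A=np.c_[q[:,:2],np.ones(len(q))]; k=np.ones(len(q),bool)
for _ in range(8): c=np.linalg.lstsq(A[k],q[k,2],rcond=None)[0]; k=abs(q[:,2]-A@c)<2.0
q=q[k]; print('n',len(k),k.sum(),'tool z of top at pad',c[2].round(2),'tilt deg (pos=+x end low)',np.degrees(np.arctan(c[0])).round(2),'y tilt',np.degrees(np.arctan(c[1])).round(2),'x range',np.percentile(q[:,0],[0.2,99.8]).round(1),'y',np.percentile(q[:,1],[.5,99.5]).round(1))
E
python3 tilt.py w9
```

```text
n 16321 15257 tool z of top at pad -20.09 tilt deg (pos=+x end low) 0.09 y tilt 0.03 x range [-26.7  44. ] y [-29.7  29.7]
```

```bash
python3 -c "
from h import *
rel(rw(-107,0,100),79.95)"
```

```text
pos [ 458.7 -246.2   99.9] ydir -102.07 zax [-1.e-03  6.e-04 -1.e+00] shift [ 3.463e+01 -3.138e+02 -8.000e-02] spin -2.02 j [ 0.69  0.2  -0.31  1.91  0.07  1.05 -1.43] F [ 0.9 -0.  -1.1] w 65.6 t 10.7
```

Request:
play_rows:
  plan: "1 -10 0 0 60;4 -30 0 -0.5 60;7 -60 0 -0.5 60;11 -95 0 -1 60;15 -130 0 -1 60;19 -165 0 -1.5 60;22 -200 0 -1.5 60;26 -235 0 -2 60;29 -265 0 -2 60;32 -290 0 -2 60;34 -306 0 -2 60;34.5 -313.5 0 -2 60"

```text
clock: 11.7
position: [558.3, 57.0, 99.9]
eef_rot: [-3.128, 0.269, 0.002]
force: [-0.4, -0.1, -1.5]
width: 65.5
```

Request:
play_rows:
  plan: "0 0 0 0 60;0 0 0 0 60;0 0 0 0 60"

```text
clock: 11.95
position: [558.0, 51.3, 100.2]
eef_rot: [3.128, -0.278, -0.001]
force: [-0.4, -0.4, -1.7]
width: 65.4
```

```bash
python3 tilt.py w10; python3 -c "
from h import *
rel(rw(-107,0,100),79.95)
cap('top','t10.png')"
```

```text
n 16300 15238 tool z of top at pad -19.51 tilt deg (pos=+x end low) 0.15 y tilt 0.04 x range [-27.1  43.7] y [-29.7  29.7]
pos [558.1  51.2 100.3] ydir -100.19 zax [-6.e-04 -7.e-04 -1.e+00] shift [-0.34 -2.18  0.32] spin -0.14 j [ 0.26  0.3  -0.51  1.81  0.16  1.08 -2.05] F [ 0.2 -0.4 -1.2] w 65.7 t 12.0
```

View pics/w10.png

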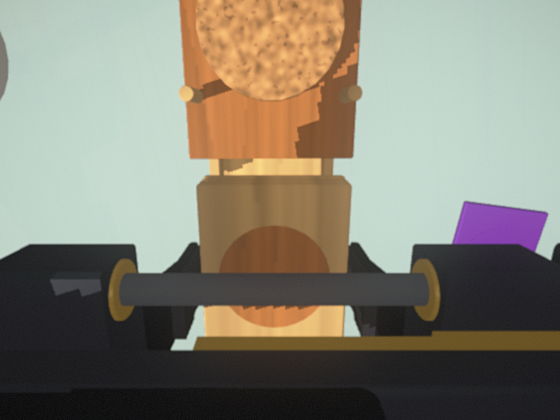

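View pics/t10.png

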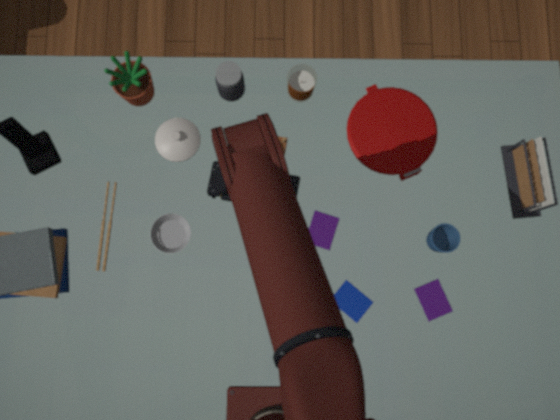

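Request:
play_rows:
  plan: "0 -1 5 0 60;0 -2 20 0 60;0 -2 35 0 60;0 -2 48 0 60;0 -2 55 0 60;0 -2 55 0 60;0 -2 55 0 60;0 -2 55 0 60"

```text
clock: 12.72
position: [559.3, 55.0, 46.2]
eef_rot: [-3.129, 0.276, -0.001]
force: [1.2, 0.2, -0.5]
width: 65.7
```

```bash
python3 tilt.py w11
python3 - <<'E'
from h import *
D=np.load('pics/w11.npz');P=D['P'];s=telemetry.get_state();M=toolR();T=(P-s['position'])@M
rel(rw(-107,0,40),79.95)
h=(P[...,2]>30)&(P[...,2]<40)
for r in range(150,260,4):
    c=np.where(h[r,150:400])[0]+150
    if len(c)>3: print(r,'y',T[r,c,1].min().round(1),T[r,c,1].max().round(1),'x',np.median(T[r,c,0]).round(1),len(c))
print(wr(s['position']))
E
```

```text
n 17353 15228 tool z of top at pad -19.48 tilt deg (pos=+x end low) 0.15 y tilt 0.02 x range [-27.1  43.7] y [-29.7  29.7]
pos [559.5  55.   46.4] ydir -100.07 zax [ 1.3e-03  1.0e-04 -1.0e+00] shift [-1.    1.76  6.4 ] spin -0.02 j [ 0.24  0.36 -0.49  1.85  0.2   0.98 -2.09] F [-0.3  0.7 -1. ] w 65.8 t 12.7667
174 y -38.3 42.3 x 43.3 28
178 y -38.3 42.2 x 41.3 18
182 y -38.3 42.2 x 39.3 11
186 y 39.1 42.3 x 37.1 7
190 y 39.5 42.3 x 35.2 6
194 y 39.3 42.3 x 33.0 7
198 y 39.2 42.3 x 31.1 7
[-106.0060757     1.75297897]
```

View pics/w11.png

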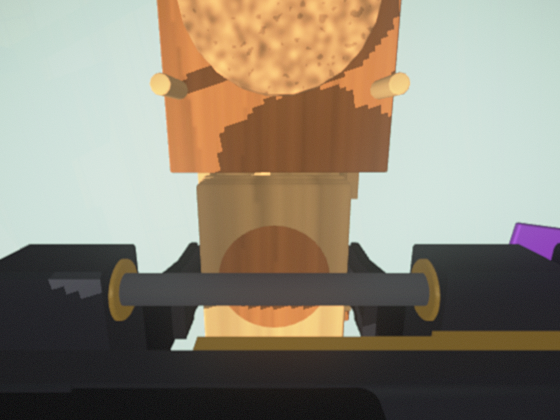

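Request:
play_rows:
  plan: "-0.5 1 2 0 60;-1 1.8 4 0 60;-1 1.8 5 0 60;-1 1.8 5 0 60;-1 1.8 5 0 60;-1 1.8 5 0 60"

```text
clock: 13.27
position: [557.6, 53.3, 40.6]
eef_rot: [-3.129, 0.276, -0.0]
force: [0.1, 0.8, -1.1]
width: 65.9
```

```bash
cat > ali.py <<'E'
from h import *
import sys
cap('wrist',sys.argv[1]+'.png')
D=np.load(f'pics/{sys.argv[1]}.npz');P=D['P'];s=telemetry.get_state();M=toolR();T=(P-s['position'])@M
h=(P[...,2]>30)&(P[...,2]<40); a=[];b=[]
for r in range(160,200):
    c=np.where(h[r,150:400])[0]+150
    if len(c)>3: a.append(T[r,c,1].min());b.append(T[r,c,1].max())
print('wall y',np.sort(a)[:4],np.sort(b)[-4:])
print(wr(s['position'])); rel(rw(-107,0,40),79.95)
E
python3 ali.py w12
```

```text
wall y [-40.71072009 -40.62573366 -40.60324317 -40.5784374 ] [40.48846337 40.54765218 40.61700377 40.68294824]
[-107.58805073   -0.17468671]
pos [557.6  53.3  40.6] ydir -100.07 zax [ 1.e-04  1.e-04 -1.e+00] shift [ 0.59 -0.17  0.64] spin -0.02 j [ 0.24  0.37 -0.49  1.86  0.21  0.97 -2.09] F [ 0.1  0.3 -1.2] w 65.7 t 13.3167
```

Request:
play_rows:
  plan: "0 0 2 0 60;0 0 4 0 60;0 0 6 0 60;0 0 7 0 60;0 0 8 0 60;0 0 9 0 60;0 0 10 0 60;0 0 10 0 60"

```text
clock: 13.98
position: [558.1, 53.2, 30.8]
eef_rot: [-3.129, 0.276, -0.002]
force: [1.6, -0.3, 2.8]
width: 65.9
```

```bash
python3 tilt.py w13; python3 ali.py w13b
```

```text
n 17012 15318 tool z of top at pad -19.92 tilt deg (pos=+x end low) 6.27 y tilt 0.01 x range [-25.   43.8] y [-29.7  29.7]
wall y [-40.71054842 -40.68325695 -40.67841655 -40.54590776] [40.45259942 40.48096406 40.54533909 40.61369191]
[-107.12598546   -0.1940356 ]
pos [558.   53.2  30.8] ydir -100.07 zax [ 1.e-03  1.e-04 -1.e+00] shift [ 0.13 -0.2  -9.21] spin -0.02 j [ 0.24  0.38 -0.49  1.87  0.22  0.95 -2.09] F [ 1.9 -1.6  2.5] w 66.2 t 14.0833
```

Request:
play_rows:
  plan: "0 0 1 0 60;0 0 2 0 60;0 0 3 0 60;0 0 4 0 60;0 0 5 0 60;0 0 5 0 60;0 0 5 0 60"

```text
clock: 14.67
position: [557.6, 53.3, 25.5]
eef_rot: [-3.129, 0.276, -0.0]
force: [2.9, -1.0, 2.5]
width: 65.9
```

```bash
python3 tilt.py w14; python3 ali.py w14b
```

```text
n 16594 15284 tool z of top at pad -20.56 tilt deg (pos=+x end low) 15.02 y tilt -0.0 x range [-22.4  43.1] y [-29.6  29.7]
wall y [-40.62611215 -40.53370499 -40.53071295 -40.47341907] [40.50317168 40.51873763 40.57760956 40.5952056 ]
[-107.6095933    -0.21188195]
pos [557.5  53.3  25.5] ydir -100.07 zax [ 1.e-04  1.e-04 -1.e+00] shift [  0.61  -0.21 -14.51] spin -0.02 j [ 0.24  0.39 -0.49  1.87  0.22  0.94 -2.1 ] F [3.1 0.3 2.1] w 65.7 t 14.7667
```

View pics/w14.png

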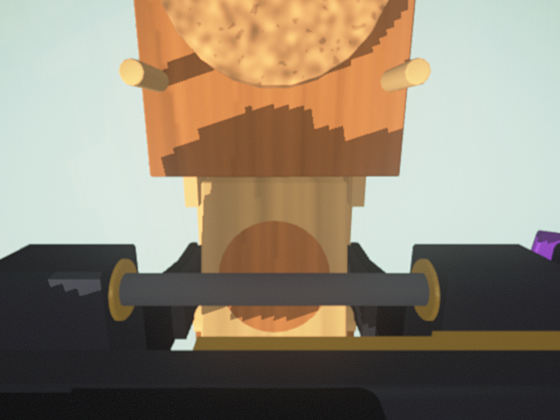

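Request:
play_rows:
  plan: "0 0 -1 0 60;2 0 -1 0 60;4 0 -1 0 60;6 0 -1 0 60;8 0 -1 0 60;10 0 -1 0 60;12 0 -1 0 60;13 0 -1 0 60;14 0 -1 0 60;14 0 -1 0 60;14 0 -1 0 60"

```text
clock: 15.68
position: [571.3, 50.9, 26.6]
eef_rot: [-3.129, 0.276, 0.0]
force: [0.1, 1.0, -1.6]
width: 65.8
```

```bash
python3 tilt.py w15; python3 ali.py w15b
```

```text
n 17112 11441 tool z of top at pad -20.59 tilt deg (pos=+x end low) 14.65 y tilt -0.0 x range [-22.5  30.9] y [-29.6  29.7]
wall y [] []
[-93.74733595  -0.23655327]
pos [571.2  50.9  26.5] ydir -100.06 zax [-1.e-04  0.e+00 -1.e+00] shift [-13.25  -0.23 -13.45] spin -0.01 j [ 0.24  0.41 -0.48  1.84  0.23  0.95 -2.09] F [-0.3 -0.2 -0.8] w 65.9 t 15.7833
```

View pics/w15.png

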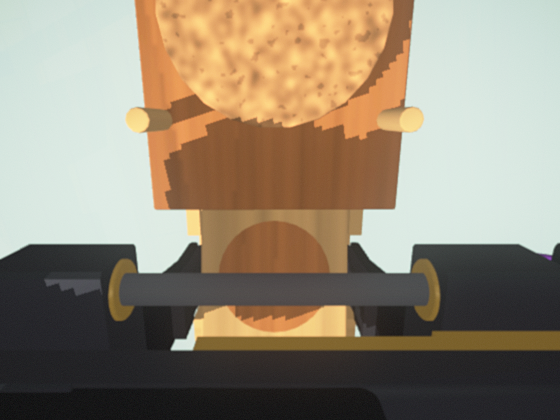

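Request:
play_rows:
  plan: "0 0 1 0 60;0 0 2 0 60;0 0 3 0 60;0 0 4 0 60;0 0 5 0 60;0 0 6 0 60;0 0 7 0 60;0 0 7 0 60;0 0 7 0 60"

```text
clock: 16.53
position: [571.3, 50.9, 19.5]
eef_rot: [-3.129, 0.276, -0.0]
force: [-1.0, 0.4, 0.9]
width: 65.7
```

```bash
python3 tilt.py w16; python3 -c "
from h import *
print(wr(telemetry.get_state()['position']));rel(rw(-94,0,15),79.95)"
```

```text
n 16926 6527 tool z of top at pad -16.69 tilt deg (pos=+x end low) -18.5 y tilt 0.09 x range [ 5.2 50. ] y [-29.7  29.8]
[-93.62863801  -0.22021763]
pos [571.3  50.9  19.5] ydir -100.07 zax [-0.e+00  1.e-04 -1.e+00] shift [-0.37 -0.22  4.46] spin -0.02 j [ 0.23  0.42 -0.48  1.84  0.23  0.94 -2.1 ] F [-1.8 -0.1  1.4] w 65.7 t 16.5833
```

```bash
sed -i 's/^v=np/m\&=((P[...,:2]@XH-O[0])<-63)\nv=np/' tilt.py; python3 tilt.py w17
```

```text
n 10560 10546 tool z of top at pad -20.71 tilt deg (pos=+x end low) 7.91 y tilt -0.0 x range [-24.1  29.6] y [-29.7  29.6]
```

Request:
play_rows:
  plan: "0 0 1 0 60;0 0 2 0 60;0 0 3 0 60;0 0 4 0 60;0 0 4.5 0 60;0 0 4.8 0 60;0 0 4.8 0 60;0 0 4.8 0 60"

```text
clock: 17.3
position: [571.4, 50.8, 14.7]
eef_rot: [-3.129, 0.276, -0.0]
force: [-1.2, -0.2, 0.9]
width: 66.0
```

```bash
python3 tilt.py w18; python3 -c "
from h import *
print(wr(telemetry.get_state()['position']));rel(rw(-94,0,15),79.95)"
```

```text
n 9798 9789 tool z of top at pad -20.9 tilt deg (pos=+x end low) 1.96 y tilt -0.01 x range [-25.5  29.2] y [-29.7  29.6]
[-93.55635478  -0.2278779 ]
pos [571.4  50.8  14.7] ydir -100.07 zax [ 1.e-04  1.e-04 -1.e+00] shift [-0.44 -0.23 -0.27] spin -0.02 j [ 0.23  0.42 -0.48  1.84  0.24  0.93 -2.1 ] F [-0.6  0.4  1.4] w 65.9 t 17.35
```

View pics/w18.png

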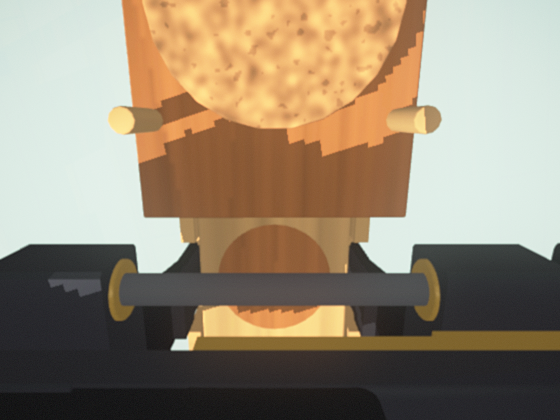

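Request:
play_rows:
  plan: "0 0 0 0 68;0 0 0 0 72;0 0 0 0 78;0 0 0 0 84;0 0 0 0 84;0 0 0 0 84"

```text
clock: 17.85
position: [571.3, 50.8, 14.8]
eef_rot: [-3.129, 0.276, -0.0]
force: [-0.5, 0.0, -0.7]
width: 82.7
```

Request:
play_rows:
  plan: "0 0 -5 0 84;0 0 -20 0 84;0 0 -45 0 84;-5 0 -75 0 84;-20 0 -100 0 84;-40 0 -110 0 84;-60 0 -115 0 84;-75 0 -115 0 84;-80 0 -115 0 84;-80 0 -115 0 84;-80 0 -115 0 84;-80 0 -115 0 84"

```text
clock: 18.85
position: [493.3, 64.6, 129.7]
eef_rot: [-3.129, 0.276, -0.0]
force: [0.8, 0.1, 0.2]
width: 84.3
```

Run:
```python
from h import *
cap('wrist','w19.png')
D=np.load('pics/w19.npz');P=D['P']
X=P[...,:2]@XH-O[0]+94; Y=P[...,:2]@YH-O[1]; Z=P[...,2]-14
m=(X<30)&(X>-44)&(abs(Y)<31)&(Z>10)&(Z<30)
A=np.c_[X[m],Y[m],np.ones(m.sum())]; c=np.linalg.lstsq(A,Z[m],rcond=None)[0]; k=abs(Z[m]-A@c)<2
print(m.sum(),k.sum(),c, np.degrees(np.arctan(c[:2])))
t=(abs(Z-20)<2)&(X<34)&(abs(Y)<34)&(X>-46)&(np.mgrid[:420,:560][0]<250)
print('X front',np.percentile(X[t&(abs(Y)<25)],[0,.3,1,5]), 'Y',np.percentile(Y[t&(abs(X)<18)],[.5,99.5]))
rel(rw(-185,0,15),79.95)
```

```text
8867 8821 [2.18840081e-03 3.65032420e-04 2.02565298e+01] [0.12538593 0.02091482]
X front [-45.98263008 -45.48477523 -41.0501475  -37.90625379] Y [-32.39893143  32.58530358]
pos [493.3  64.6 129.6] ydir -100.1 zax [-2.e-04  4.e-04 -1.e+00] shift [-12.08  -0.22 114.59] spin -0.05 j [ 0.29  0.14 -0.54  1.92  0.08  1.1  -2.03] F [-0.1  0.4 -0.3] w 83.7 t 18.9
```

View pics/w19.png

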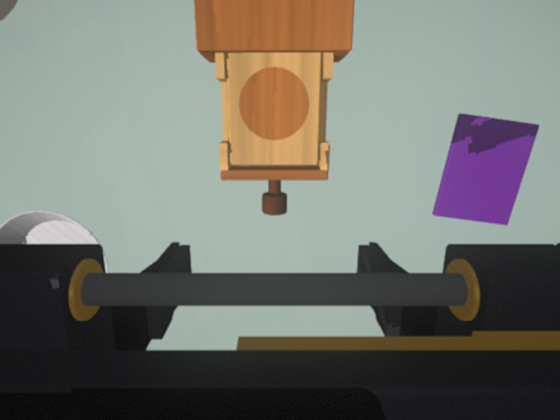

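Request:
play_rows:
  plan: "-10 0 0 0 60;-25 0 0 0 30;-28 0 20 0 0;-28 0 45 0 0;-28 0 70 0 0;-28 0 95 0 0;-28 0 112 0 0;-28 0 117 0 0;-28 0 117 0 0;-28 0 117 0 0;-28 0 117 0 0;-28 0 117 0 0"

```text
clock: 19.9
position: [465.9, 69.8, 14.0]
eef_rot: [-3.129, 0.276, -0.003]
force: [0.3, -0.1, -0.1]
width: 11.9
```

```bash
python3 -c "
from h import *
cap('wrist','w20.png')
print(wr(telemetry.get_state()['position']));rel(rw(-97.5,0,13),79.95)"
```

```text
[-2.00827704e+02  1.84012251e-02]
pos [465.8  69.8  13.8] ydir -100.08 zax [ 0.0019  0.     -1.    ] shift [ 1.0333e+02 -3.0000e-02  1.0200e+00] spin -0.03 j [ 0.25  0.24 -0.54  2.09  0.17  0.85 -2.13] F [-0.5 -0.2  1. ] w 8.1 t 19.95
```

View pics/w20.png

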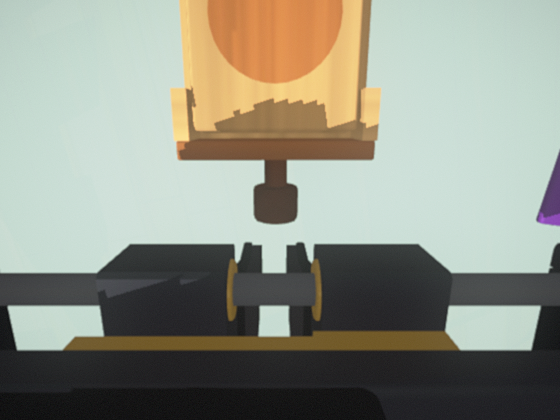

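Fingers are nearly shut, in line with the knob (col 275). Push gently.

Request:
play_rows:
  plan: "0 0 0 0 0;0 0 0 0 0;3 0 0 0 0;7 0 0 0 0;11 0 0 0 0;14 0 0 0 0;17 0 0 0 0;20 0 0 0 0;24 0 0 0 0;28 0 0 0 0;32 0 0 0 0;37 0 0 0 0"

```text
clock: 20.95
position: [501.5, 63.3, 12.6]
eef_rot: [3.129, -0.275, -0.001]
force: [-3.2, 0.0, 1.0]
width: 0.5
```

Request:
play_rows:
  plan: "5 0 0 0 0;10 0 0 0 0;15 0 0 0 0;20 0 0 0 0;25 0 0 0 0;30 0 0 0 0;35 0 0 0 0;40 0 0 0 0;44 0 0 0 0;48 0 0 0 0;50 0 0 0 0;50 0 0 0 0"

```text
clock: 21.95
position: [551.3, 54.3, 12.8]
eef_rot: [-3.129, 0.276, -0.001]
force: [-0.8, 0.9, -0.3]
width: 0.3
```

```bash
python3 -c "
from h import *
cap('wrist','w21.png')
print(wr(telemetry.get_state()['position']));rel(rw(-97.5,0,13),79.95)"
```

```text
[-113.86182509   -0.34167762]
pos [551.4  54.3  13. ] ydir -100.08 zax [ 1.2e-03 -1.0e-04 -1.0e+00] shift [16.36 -0.35  0.04] spin -0.03 j [ 0.24  0.39 -0.49  1.89  0.23  0.91 -2.11] F [-0.1 -0.  -0.1] w 0.4 t 22.0
```

View pics/w21.png

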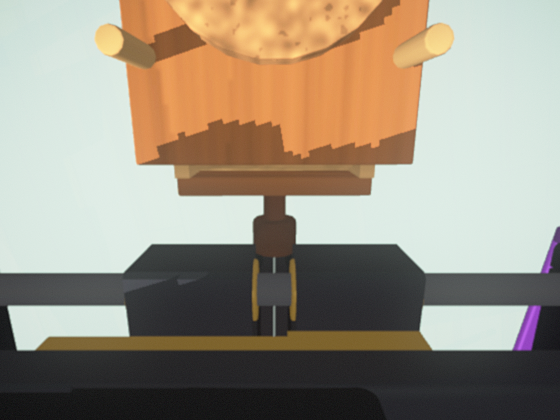

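Drawer still ~14 mm out. Push on to the stop.

Request:
play_rows:
  plan: "3 0 0 0 0;6 0 0 0 0;9 0 0 0 0;12 0 0 0 0;14 0 0 0 0;16 0 0 0 0;17 0 0 0 0;18 0 0 0 0;18 0 0 0 0;18 0 0 0 0"

```text
clock: 22.83
position: [566.4, 51.7, 12.4]
eef_rot: [3.129, -0.275, -0.006]
force: [-10.2, 0.7, 7.4]
width: 0.2
```

```bash
python3 -c "
from h import *
cap('wrist','w22.png')
print(wr(telemetry.get_state()['position']));rel(rw(-97.5,0,13),79.95)"
```

```text
[-98.62309586  -0.27706512]
pos [566.4  51.7  12.4] ydir -100.04 zax [-4.e-03 -3.e-04 -1.e+00] shift [ 1.12 -0.28 -0.61] spin 0.01 j [ 0.23  0.42 -0.48  1.85  0.24  0.93 -2.1 ] F [-10.9   1.2   7.2] w 0.6 t 22.8833
```

View pics/w22.png

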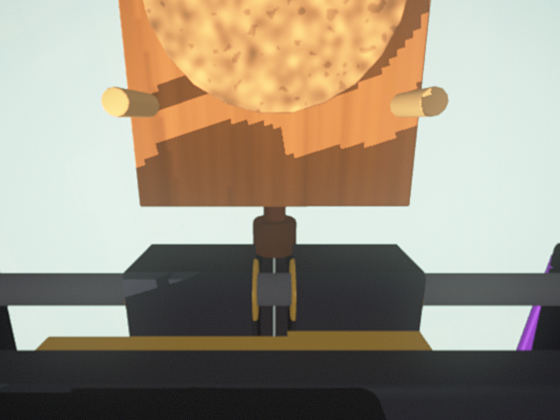

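Request:
play_rows:
  plan: "1 0 0 0 0;2 0 0 0 0;2 0 0 0 0;-5 0 0 0 0;-20 0 0 0 0;-30 0 -5 0 0;-35 0 -40 0 0;-40 0 -75 0 0;-45 0 -110 0 0;-48 0 -145 0 0;-48 0 -150 0 0;-48 0 -150 0 0"

```text
clock: 23.88
position: [523.0, 60.0, 166.1]
eef_rot: [-3.129, 0.276, -0.01]
force: [1.0, -0.2, -0.3]
width: 0.4
```

Request:
play_rows:
  plan: "0 0 0 0 0;0 0 0 0 0;0 0 0 0 0"

```text
clock: 24.13
position: [520.3, 59.5, 161.2]
eef_rot: [3.129, -0.276, -0.004]
force: [-0.0, 0.5, -0.6]
width: 0.4
```

Run:
```python
from h import *
cap('wrist','w23.png')
D=np.load('pics/w23.npz');P=D['P'];s=telemetry.get_state();print(s['position'],s['joint_vel'].round(3),s['clock'])
X=P[...,:2]@XH-O[0]; Y=P[...,:2]@YH-O[1]; Z=P[...,2]
m=(abs(Z-28)<8)&(X<-62)&(X>-100)&(abs(Y)<12); print('knob X',np.percentile(X[m],[1,50,99]))
m=(abs(Z-34)<4)&(X<-55)&(X>-72)&(abs(Y)<42)&(abs(Y)>12); print('panel pts beyond front',m.sum(), np.percentile(X[m],[1,10,50]) if m.sum() else '')
```

```text
[520.3629403   59.64411105 161.32099301] [-0.001  0.001 -0.    -0.006  0.001  0.002  0.001] 24.1833
knob X [-87.30054798 -77.67890991 -62.7479737 ]
panel pts beyond front 70 [-59.97947897 -59.93893529 -59.89296505]
```

View pics/w23.png

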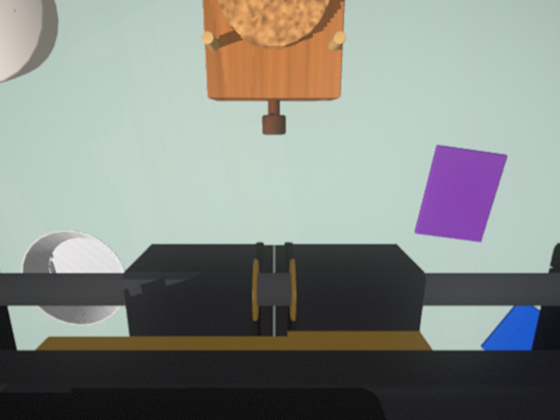

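```bash
python3 -c "
from station import env
print(env.finish_job())"
```

```text
the job is handed in; nothing more can be done
None
```

I put all four coasters away in the drawer, pushed it home and handed the job in at about 24 s of the 72 s allowed. The hand-in gives no verdict, so I can't confirm how it was judged.

- **Drawer out:** I pulled it by the knob until it hit its stop.
- **Picking up and tilting:** I picked up the whole pile by its long sides. The gripper can't tilt, so I lowered the pile's front edge onto the drawer's front panel until it tipped about 15°, back end down.
- **Feeding in:** I slid the back end under the top board, lowered the pile to within about 2° of flat and let go. I then closed the drawer by pushing on the knob.

**Checks before closing:** the top coaster lay flat (within 0.13°), 20.3 mm above the drawer floor (20 mm expected). It was centred across the well to within about 0.1 mm.

**Checks after closing:** the front panel is flush with the rack. The knob's front moved 88.2 mm in, matching the full 88 mm travel. The arm touches nothing.

**Not checked or disagreeing:**
- I didn't measure the three lower coasters one by one, and I couldn't see the pile once the drawer was shut.
- I checked only by eye that the other objects stayed put, and not all were in the last picture.
- The top camera placed the pile about 8 mm differently from the wrist camera, so I relied on the wrist camera.

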